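# Trip the jammed slide tray's hidden latch with the release pin

## Task

The slide tray of the small white instrument is locked and has to be opened by hand. Take the release pin from its stand, feel with its tip along the groove on top of the instrument for the access hole, and push it in gently until the hidden spring latch lets go and the tray pops out; then put the pin back upright in its stand, fully home, and pull the tray all the way out by its handle. Leave the sample cup and the beaker where they are.

Things in the scene. Friction and masses are not known exactly. Their poses are not given: they have to be found in the camera images.
- pin_mid (a point): the loose release pin, 115 mm long, about 45 g: a round steel shaft (diameter 5 mm, length 55 mm) under a square black handle 14 x 14 mm, 60 mm tall. This point is on its axis half-way up, 57.5 mm above the tip, 2.5 mm above the handle's lower end. z points along the pin from tip to handle; x and y are square to the handle's sides
- pin_tip (a point): the tip (lower end) of the pin's shaft; same axes as pin_mid
- pin: the whole pin; its origin is the tip. In the access hole it meets the latch's pad 12 to 20 mm below the groove's floor (depth differs, not given). The pad yields from about 2 N; the latch trips 5 mm further down, where the spring and the latch's rub push back with 4 to 6 N; a rigid stop follows 8.5 mm below the first touch
- stand_mouth (a point): the pin's fixed stand, a grey block 50 x 50 mm, 58 mm tall, on a foot plate 64 x 64 mm: this point is the centre of the mouth of its upright through hole (9 mm diameter), in the top face. At home the shaft hangs in the hole and the handle's lower end rests on the top face: pin_mid is then 2.5 mm above this point
- housing: the fixed white instrument, 150 mm deep (x), 140 mm wide (y), 80 mm high; its origin is the centre of its underside. x points to its back, y to the left as the robot sees it. The tray comes out of its front, to -x. It bears a push of the pin of at most 25 N: touch it at 10 mm/s or slower
- groove (a point): centre of the groove in the instrument's top, at the height of the groove's floor, 6 mm below the top face; axes as the housing. The groove is 54 mm long (y), 9 mm wide (x), with upright walls. In its floor is the access hole, 9 mm long and as wide as the groove; its centre is up to 15 mm from this point to either side along y, differs from unit to unit and has to be seen or felt
- tray (a joint): how far the tray is out (m): 0 shut and latched, pops by itself to about 0.022 when the latch trips, 0.070 all the way out at its stop. It slides along the housing's -x with 1 to 3 N, and stays where it is left
- tray_handle (a point): middle of the tray's handle, a round steel bar of 8 mm diameter and 66 mm length along the housing's y, 37 mm in front of the tray's grey front panel and 48 mm above the worktop; moves with the tray; axes as the housing
- cup: a sample cup with a yellow lid, 66 mm across and 68 mm tall, standing to the left; its origin is the centre of its underside
- glass_beaker: a small beaker, 52 mm across and 68 mm tall, standing to the left; its origin is the centre of its underside
Things that resemble listed ones, but are neither listed nor needed, are in the scene too. What is shaped like the pin but orange is not meant.

How it is judged:
By the outcome, as a careful person would: the job done as asked, in the order asked, and still so for the second after the job is handed in, with the robot touching nothing.
It also fails if it takes over 72 s, if anything falls off the work surface, if the arm or the gripper's body presses on something with over 40 N, if the wrist force passes 120 N, or if a joint passes its speed limit or range.

## Robot

A 6-joint arm with a two-finger parallel gripper is mounted at the origin on a cart in front of the work surface, level with it; the furniture and walls round the work are solid. World frame = base frame: x ahead of the robot, y to its left, z up, the work surface at z = 0. Lengths are in m, angles in rad, forces in N, time in s.
With the tool pointing down it reaches from about 0.35 to 0.775 m from the base axis. Payload 7.3 kg.
Tool frame: the origin (TCP) lies at the very end of the fingers, on their centre line; the grasp point (between the pads) lies 19 mm behind it; z points along the fingers, y is the line along which they close (so a half turn about z gives the same grasp; the last joint's range is limited). The gripper opens to 92 mm and grips with 3 to 60 N. Pads are 19 mm wide; open, the fingers measure 130 mm over their backs; the gripper's body (75 mm by 190 mm) begins 47 mm behind the grasp point.
Start: joints at [-1.281, 0.342, 1.524, -0, 1.275, -0.146], TCP at [0.222, -0.476, 0.227] pointing down, gripper open.
Joint ranges: [-2.53, 2.53], [-0.77, 2.02], [0.04, 2.7], [-1, 4.14], [0.28, 2.66], [-3.11, 3.11]. Speed limits (rad/s): [2.57, 2.57, 3.14, 3.14, 3.14, 3.14].

## Interface

Orientations are given as [roll, pitch, yaw] about the fixed x, y, z axes, in that order (R = Rz(yaw) Ry(pitch) Rx(roll)).
In Python, from cell import robot, read_camera, get_calibration gives the robot as it stands. The module is installed in compiled form; this text tells all that it offers.
- The arm moves only by the tool send_rows, never from a script. Its argument "plan" is a list of rows, each a list of 2 entries, a list of its own where there are three numbers: the shift along the tool's x, y, z as a fraction of full scale, then the turn, a rotation vector about the tool's x, y, z as a fraction of full scale. A call has exactly 10 rows; each row shifts and turns the commanded pose from where the row before left it, along the tool's axes as they then stand; what a row does not reach is not made up. Full scale, the value 1, is 0.025 m for a shift and 90 degrees for a turn. A row lasts 1/8 s, in which the tool goes at most 62.5 mm and 10.7 degrees, less where a joint would pass 70% of its speed; a pose out of reach is approached as far as the arm can. A call with a number of a shift or a turn outside -1 to 1 is refused whole. A call with a gripper value outside its range is refused whole. "gripper" is the opening, from -1 (shut) to 1 (fully open), so that 0 is half open, set as the call begins (left out, the last holds). The fingers move at their own pace and stop on an object; "force" is the grip in N (left out, the last holds). Time passes only in rows, so rows that do not move let the fingers close, or fill a call up. It gives the time, the measured TCP pose, the force, the opening and the grip force at its end, in the units of the state.
- robot.observe(): the state, without advancing time (a new reading comes with each control period).
- read_camera(name): name is "scene" or "top" or "wrist"; returns (picture, depth): 420x560x3 uint8, blue, green, red; 420x560 float32, m along the optical axis (not along the pixel's ray), 0 where there is no reading.
- get_calibration(name): a dict with "intrinsics" (3x3 intrinsics, pixels), "rvec" (rotation vector, rad) and "tvec" (3), from world to camera coordinates, as OpenCV has them. Camera axes: x right, y down, z forward; pixel columns grow to the right and rows downward; lengths in m; the calibration is good to about 2 mm. The wrist camera is an equidistant fisheye: a pixel r from the principal point sees the ray r / f radians off the axis. A picture is of the moment at which its call begins: read the wrist's pose just before it. get_calibration takes no time and is no camera call; for the wrist camera it gives the pose at the moment of the call.
- robot.hand_in(): hands the job in; it is judged then, once.
The state is a dict: "time": time; "qpos": joint angles; "qvel": joint speeds; "joint_efforts": joint torques, N m; "tool_pos": TCP position; "tool_rot": TCP orientation; "contact_force": force on the tool from outside, world axes, zero at the start; "torque": the same for the moment, N m; "opening": finger opening in m; "grip_force": force on a finger pad.
Only numpy, scipy, OpenCV 4.12 (cv2) and the standard library are available. Lean on these libraries where they do the work, as an engineer would, in place of code of your own. Each camera call takes 0.05 s, during which the arm holds its last target. There are 200 camera calls.

## Working session

There is one attempt and no reset: what is moved stays moved. The work goes in short steps, Python scripts to look and compute and a tool call to move; the robot and the scene stay as the last step left them, time stands still between calls to the robot, and variables do not carry over. Pictures are saved under pics/ and viewed, at most 10 in all, crops included, and the job is handed in when it is done.

Besides the shell and the picture viewer there is one more tool, called after "Emit:" in YAML: its name, and indented under it one key for each argument. send_rows: Moves the arm, as the interface text tells. Shift numbers are shares of 0.025 m and turn numbers shares of 90 degrees, none past 1 either way. Its arguments: {"type":"object","properties":{"plan":{"type":"array"},"gripper":{"type":"number"},"force":{"type":"number"}},"required":["plan"]}

```bash
mkdir -p pics
cat > h.py <<'E'
import numpy as np, cv2
from cell import robot, read_camera, get_calibration
def cal(n):
    c=get_calibration(n);R=cv2.Rodrigues(np.array(c["rvec"],float))[0]
    return np.array(c["intrinsics"]),R,np.array(c["tvec"],float).ravel()
def world(n,u,v,d,c=None):
    K,R,t=c or cal(n)
    x=(u-K[0,2])/K[0,0];y=(v-K[1,2])/K[1,1]
    if n=="wrist":
        r=np.hypot(x,y);s=np.tan(r)/r if r>1e-9 else 1;x*=s;y*=s
    return R.T@(np.array([x,y,1])*d-t)
def atz(n,u,v,z,c=None):
    a=world(n,u,v,.1,c);b=world(n,u,v,.5,c)
    return a+(b-a)*(z-a[2])/(b[2]-a[2])
def shot(n,f):
    c=cal(n);p,d=read_camera(n);cv2.imwrite(f"pics/{f}.png",p);np.savez(f"pics/{f}.npz",p=p,d=d,K=c[0],R=c[1],t=c[2]);return p,d,c
def load(f):
    z=np.load(f"pics/{f}.npz");return z["p"],z["d"],(z["K"],z["R"],z["t"])
E
python3 - <<'E'
from h import *
for n in("top","scene"):
    shot(n,n+"0");print(cal(n))
print(robot.observe())
E
```

```text
(array([[389.80047072,   0.        , 283.23149661],
       [  0.        , 389.80047072, 213.38493312],
       [  0.        ,   0.        ,   1.        ]]), array([[ 2.07276965e-03, -9.99782964e-01, -2.07299057e-02],
       [-9.93000798e-01,  3.90169685e-04, -1.18106998e-01],
       [ 1.18089453e-01,  2.08296215e-02, -9.92784472e-01]]), array([-0.00838327,  0.53963555,  0.97280404]))
(array([[520.48199444,   0.        , 280.70236072],
       [  0.        , 520.48199444, 216.74507972],
       [  0.        ,   0.        ,   1.        ]]), array([[ 0.63498238, -0.77204303,  0.02733011],
       [-0.28221597, -0.26475612, -0.92209454],
       [ 0.71913248,  0.5778008 , -0.38599834]]), array([-0.34375249,  0.21420663,  0.67997165]))
{'time': 0.1, 'qpos': array([-1.28097013e+00,  3.42665851e-01,  1.52492971e+00, -1.15246383e-05,
        1.27538950e+00, -1.46014352e-01]), 'qvel': array([-0.00034193, -0.00309703, -0.00234519, -0.00184306, -0.00117224,
        0.00047565]), 'joint_efforts': array([ 2.14618260e-03, -4.32002556e+01, -2.44694817e+01,  7.18892715e-02,
        5.26707165e-02, -5.53426821e-05]), 'tool_pos': array([ 0.22154543, -0.4755629 ,  0.22610494]), 'tool_rot': array([-3.14021346e+00, -1.91685601e-04,  4.35843779e-01]), 'contact_force': array([ 0.02951923, -0.01785678,  0.29892178]), 'torque': array([-0.02402283,  0.02797392, -0.02568999]), 'grip_force': 0.0, 'opening': 0.09143823264673877}
```

View pics/top0.png

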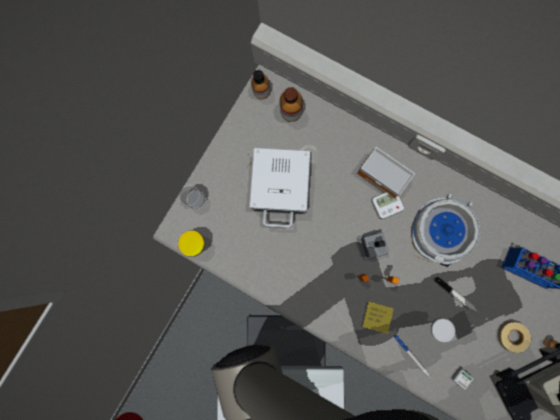

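View pics/scene0.png

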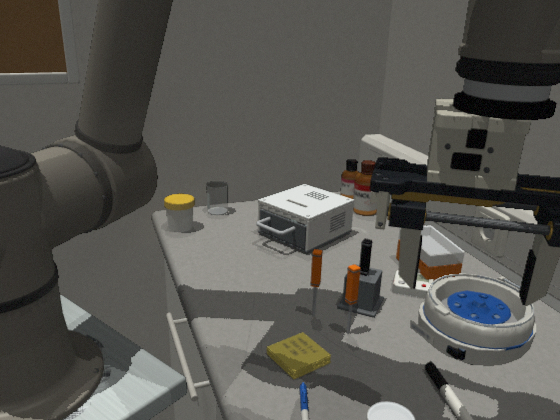

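The black pin in the grey stand is at scene (365,255) and top (375,243). The orange look-alikes are at scene (316,268) and (352,285), and a black-capped marker is at (435,375). Only the first is black, square and in a grey block. The instrument is at top (280,182). I'll confirm with a crop.

Run:
```python
from h import *
p,d,c=load("top0")
a=cv2.resize(p[215:295,345:405],None,fx=5,fy=5,interpolation=cv2.INTER_CUBIC)
b=cv2.resize(p[140:240,240:320],None,fx=5,fy=5,interpolation=cv2.INTER_CUBIC)
p2,d2,c2=load("scene0")
e=cv2.resize(p2[230:330,330:400],None,fx=4,fy=4)
im=np.zeros((500,790,3),np.uint8);im[:400,:300]=a;im[:500,300:700]=b
cv2.imwrite("pics/crop1.png",im)
# housing top points
m=[]
for v in range(140,240):
  for u in range(240,320):
    if d[v,u]>0:
      w=world("top",u,v,d[v,u],c)
      if .065<w[2]<.095:m.append(w)
m=np.array(m);print(len(m),np.median(m[:,2]));print(cv2.minAreaRect(m[:,:2].astype(np.float32)*1000))
# stand / pin
for v in range(228,262,3):
  print(v,[ (u,*np.round(world("top",u,v,d[v,u],c),3)) for u in range(363,392,4)] if v in(237,240,243,246) else '')
```

```text
3356 0.07954566044756967
((620.56005859375, -0.22957611083984375), (140.04527282714844, 150.46327209472656), 86.49205780029297)
228 
231 
234 
237 [(363, np.float64(0.48), np.float64(-0.216), np.float64(0.007)), (367, np.float64(0.478), np.float64(-0.217), np.float64(0.056)), (371, np.float64(0.477), np.float64(-0.226), np.float64(0.059)), (375, np.float64(0.478), np.float64(-0.237), np.float64(0.056)), (379, np.float64(0.477), np.float64(-0.246), np.float64(0.06)), (383, np.float64(0.477), np.float64(-0.255), np.float64(0.061)), (387, np.float64(0.481), np.float64(-0.28), np.float64(0.001)), (391, np.float64(0.481), np.float64(-0.29), np.float64(0.003))]
240 [(363, np.float64(0.471), np.float64(-0.211), np.float64(0.032)), (367, np.float64(0.47), np.float64(-0.216), np.float64(0.057)), (371, np.float64(0.47), np.float64(-0.226), np.float64(0.06)), (375, np.float64(0.47), np.float64(-0.236), np.float64(0.059)), (379, np.float64(0.47), np.float64(-0.246), np.float64(0.058)), (383, np.float64(0.467), np.float64(-0.242), np.float64(0.117)), (387, np.float64(0.473), np.float64(-0.279), n
[... 451 characters left out ...]
1), np.float64(0.12)), (387, np.float64(0.465), np.float64(-0.28), np.float64(-0.001)), (391, np.float64(0.465), np.float64(-0.29), np.float64(0.001))]
246 [(363, np.float64(0.457), np.float64(-0.215), np.float64(0.011)), (367, np.float64(0.455), np.float64(-0.216), np.float64(0.056)), (371, np.float64(0.455), np.float64(-0.226), np.float64(0.057)), (375, np.float64(0.455), np.float64(-0.234), np.float64(0.067)), (379, np.float64(0.453), np.float64(-0.234), np.float64(0.108)), (383, np.float64(0.453), np.float64(-0.242), np.float64(0.117)), (387, np.float64(0.455), np.float64(-0.265), np.float64(0.058)), (391, np.float64(0.457), np.float64(-0.289), np.float64(0.001))]
249 
252 
255 
258 
261
```

View pics/crop1.png

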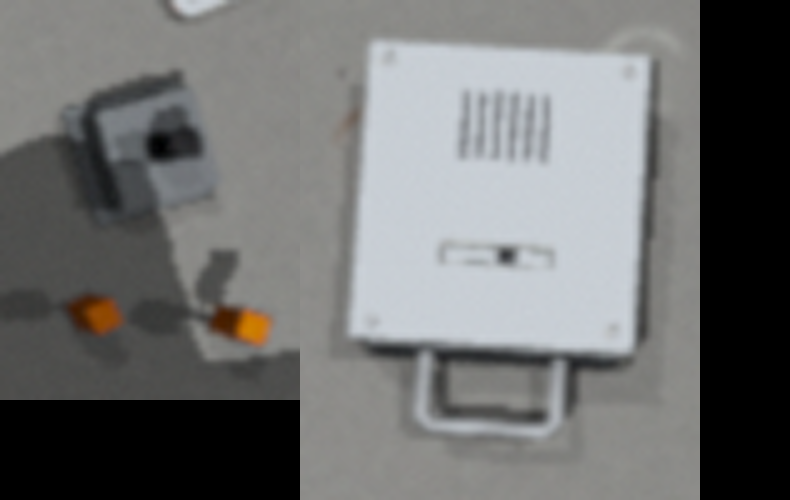

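The crop confirms the black square handle in the grey stand, at crop (175,145), which is top (380,244). The groove spans crop x 440–553 at y 255. A dark hole is visible in it at (507,256), so it sits right of centre.

```bash
cat >> h.py <<'E'
def fixed(u,v):return u
def delta(target,yaw_deg=None):
    s=robot.observe();r=s["tool_rot"];cr,sr=np.cos,np.sin
    from scipy.spatial.transform import Rotation as Ro
    R=Ro.from_euler("xyz",r).as_matrix()
    print("pos",s["tool_pos"].round(4),"yaw",np.degrees(r[2]).round(2),"t",s["time"])
    print("tool shift total/25mm",(R.T@(np.array(target)-s["tool_pos"])/.025).round(3))
    if yaw_deg is not None:print("turn z total /90:",-(yaw_deg-np.degrees(r[2]))/90)
E
python3 - <<'E'
from h import *
p,d,c=load("top0")
U=lambda x,x0:x0+(x+.5)/5-.5
print("hole",atz("top",U(507,240-60),U(256,140),.076,c))
for x in(440,553):print("groove end",atz("top",U(x,180),U(255,140),.08,c))
print("bar",[atz("top",U(x,180),U(y,140),.052,c) for x,y in((415,425),(555,432))])
m=[]
for v in range(262,295):
  for u in range(350,405):
    if p[v,u,2]>150 and p[v,u,0]<60:m.append(world("top",u,v,d[v,u],c))
print(np.round(m,3)[::6])
# pin top and stand top
h=[];s=[]
for v in range(228,262):
  for u in range(355,395):
    w=world("top",u,v,d[v,u],c)
    if .112<w[2]<.125:h.append(w)
    if .05<w[2]<.066:s.append(w)
h=np.array(h);s=np.array(s);print(len(h),h.mean(0),len(s),cv2.minAreaRect(s[:,:2].astype(np.float32)*1000))
delta([.458,-.24,.227],17)
E
```

```text
hole [ 0.59082443 -0.00319867  0.076     ]
groove end [0.59066698 0.02983691 0.08      ]
groove end [ 0.59057589 -0.02603132  0.08      ]
bar [array([0.5088139 , 0.04358767, 0.052     ]), array([ 0.50529519, -0.02695036,  0.052     ])]
[[ 0.382 -0.266  0.114]
 [ 0.377 -0.263  0.113]
 [ 0.375 -0.262  0.116]
 [ 0.373 -0.265  0.115]
 [ 0.371 -0.267  0.116]]
41 [ 0.45948172 -0.23900743  0.11721321] 357 ((459.48919677734375, -239.74639892578125), (49.95558547973633, 50.730892181396484), 15.55074405670166)
pos [ 0.2215 -0.4756  0.2261] yaw 24.97 t 0.1
tool shift total/25mm [12.552 -4.549 -0.027]
turn z total /90: 0.08857787822785682
```

Emit:
send_rows:
  plan:
    - [[0.98,-0.355,0],[0,0,0]]
    - [[0.98,-0.355,0],[0,0,0]]
    - [[0.98,-0.355,0],[0,0,0]]
    - [[0.98,-0.355,0],[0,0,0]]
    - [[0.98,-0.355,0],[0,0,0]]
    - [[0.98,-0.355,0],[0,0,0]]
    - [[0.98,-0.355,0],[0,0,0]]
    - [[0.98,-0.355,0],[0,0,0]]
    - [[0.98,-0.355,0],[0,0,0]]
    - [[0.98,-0.355,0],[0,0,0]]
  gripper: 1
  force: 40

```text
time: 1.35
tool_pos: [0.4067, -0.2913, 0.2264]
tool_rot: [-3.141, 0.0, 0.436]
contact_force: [0.6, -0.2, -0.8]
opening: 0.0916
grip_force: 0.0
```

Emit:
send_rows:
  plan:
    - [[0.92,-0.33,0],[0,0,0]]
    - [[0.92,-0.33,0],[0,0,0]]
    - [[0.92,-0.33,0],[0,0,0]]
    - [[0,0,0.2],[0,0,0.105]]
    - [[0,0,0.2],[0,0,0]]
    - [[0,0,0.2],[0,0,0]]
    - [[0,0,0.2],[0,0,0]]
    - [[0,0,0],[0,0,0]]
    - [[0,0,0],[0,0,0]]
    - [[0,0,0],[0,0,0]]
  gripper: 0.2

```text
time: 2.6
tool_pos: [0.4585, -0.2407, 0.207]
tool_rot: [3.141, -0.0, 0.271]
contact_force: [-0.6, -0.9, 0.3]
opening: 0.0551
grip_force: 0.0
```

Run:
```python
from h import *
delta([.4595,-.239,.069],15.5)
p,d,c=shot("wrist","w1");print(c)
```

```text
pos [ 0.4585 -0.2407  0.207 ] yaw 15.52 t 2.6
tool shift total/25mm [ 0.056 -0.055  5.518]
turn z total /90: 0.00025844323103631065
(array([[325.1922621 ,   0.        , 279.09014297],
       [  0.        , 325.1922621 , 213.75516523],
       [  0.        ,   0.        ,   1.        ]]), array([[ 0.26698958, -0.96369831, -0.00146333],
       [-0.9329341 , -0.25884647,  0.25026481],
       [-0.24155855, -0.0654529 , -0.96817632]]), array([-0.35273512,  0.33867933,  0.46486748]))
```

View pics/w1.png

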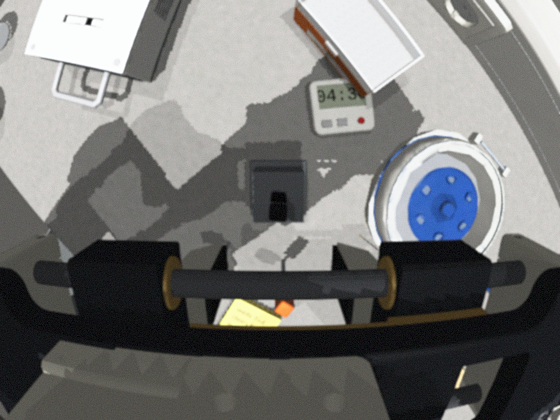

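The wrist view shows the black handle at (278,205), square to the stand and centred between the fingers. I'll refine its position with depth.

Run:
```python
from h import *
p,d,c=load("w1")
h=[];s=[]
for v in range(150,235):
  for u in range(235,320):
    if d[v,u]>0:
      w=world("wrist",u,v,d[v,u],c)
      if .108<w[2]<.125:h.append(w)
      if .053<w[2]<.063:s.append(w)
h=np.array(h);s=np.array(s)
for a in(h,s):print(len(a),a.mean(0),cv2.minAreaRect(a[:,:2].astype(np.float32)*1000))
```

```text
345 [ 0.46263269 -0.23706045  0.11678636] ((461.85791015625, -237.31622314453125), (14.434944152832031, 14.456686019897461), 12.689817428588867)
2113 [ 0.46366242 -0.23651942  0.05782222] ((461.20745849609375, -237.37741088867188), (49.831668853759766, 50.17253112792969), 15.617335319519043)
```

Emit:
send_rows:
  plan:
    - [[0.125,-0.075,0.6],[0,0,0]]
    - [[0,0,0.8],[0,0,0]]
    - [[0,0,0.8],[0,0,0]]
    - [[0,0,0.8],[0,0,0]]
    - [[0,0,0.8],[0,0,0]]
    - [[0,0,0.8],[0,0,0]]
    - [[0,0,0.6],[0,0,0]]
    - [[0,0,0.32],[0,0,0]]
    - [[0,0,0],[0,0,0]]
    - [[0,0,0],[0,0,0]]

```text
time: 3.9
tool_pos: [0.4613, -0.2381, 0.0693]
tool_rot: [3.141, -0.001, 0.271]
contact_force: [0.8, -0.2, -0.6]
opening: 0.0549
grip_force: 0.0
```

Emit:
send_rows:
  plan:
    - [[0,0,0],[0,0,0]]
    - [[0,0,0],[0,0,0]]
    - [[0,0,0],[0,0,0]]
    - [[0,0,0],[0,0,0]]
    - [[0,0,0],[0,0,0]]
    - [[0,0,0],[0,0,0]]
    - [[0,0,0],[0,0,0]]
    - [[0,0,0],[0,0,0]]
    - [[0,0,0],[0,0,0]]
    - [[0,0,0],[0,0,0]]
  gripper: -1
  force: 40

```text
time: 5.15
tool_pos: [0.4609, -0.2379, 0.0688]
tool_rot: [3.141, -0.0, 0.271]
contact_force: [-0.6, 0.5, 1.1]
opening: 0.0139
grip_force: 40.0
```

Emit:
send_rows:
  plan:
    - [[0,0,-0.5],[0,0,0]]
    - [[0,0,-0.9],[0,0,0]]
    - [[0,0,-0.9],[0,0,0]]
    - [[0,0,-0.9],[0,0,0]]
    - [[0,0,-0.5],[0,0,0.105]]
    - [[0,0,0],[0,0,0.105]]
    - [[0.4,-0.8,0],[0,0,0]]
    - [[0.42,-0.88,0],[0,0,0]]
    - [[0.42,-0.88,0],[0,0,0]]
    - [[0.42,-0.88,0],[0,0,0]]

```text
time: 6.4
tool_pos: [0.5077, -0.1537, 0.162]
tool_rot: [3.141, -0.001, -0.059]
contact_force: [1.0, 0.1, -0.5]
opening: 0.0137
grip_force: 40.0
```

Emit:
send_rows:
  plan:
    - [[0.43,-0.88,0],[0,0,0]]
    - [[0.43,-0.88,0],[0,0,0]]
    - [[0.43,-0.88,0],[0,0,0]]
    - [[0.43,-0.88,0],[0,0,0]]
    - [[0.43,-0.88,0],[0,0,0]]
    - [[0.43,-0.88,0],[0,0,0]]
    - [[0.43,-0.88,0],[0,0,0]]
    - [[0,0,0],[0,0,0]]
    - [[0,0,0],[0,0,0]]
    - [[0,0,0],[0,0,0]]

```text
time: 7.65
tool_pos: [0.5912, -0.006, 0.1614]
tool_rot: [3.141, 0.0, -0.06]
contact_force: [0.0, -0.5, -0.1]
opening: 0.0138
grip_force: 40.0
```

Run:
```python
from h import *
delta([.5908,-.0032,.161],-3.3)
p,d,c=shot("wrist","w2");pt,dt,ct=shot("top","t2")
K,R,t=c
tp=robot.observe()["tool_pos"]
for dz in(-.0658,-.04,-.01):
  q=R@(tp+[0,0,dz])+t;th=np.arctan2(np.hypot(q[0],q[1]),q[2]);r=np.hypot(q[0],q[1]);print("proj",K[0,2]+K[0,0]*th*q[0]/r,K[1,2]+K[1,1]*th*q[1]/r)
x0,y0=210,130
cv2.imwrite("pics/w2c.png",cv2.resize(p[y0:y0+130,x0:x0+150],None,fx=4.6,fy=4.6,interpolation=cv2.INTER_CUBIC))
```

```text
pos [ 0.5912 -0.006   0.1614] yaw -3.43 t 7.65
tool shift total/25mm [-0.024 -0.11   0.017]
turn z total /90: -0.001498352573817943
proj 280.5958922472392 224.9220032149453
proj 280.7119734597957 236.35422025881417
proj 280.8843145892629 253.54012388996395
```

View pics/w2c.png

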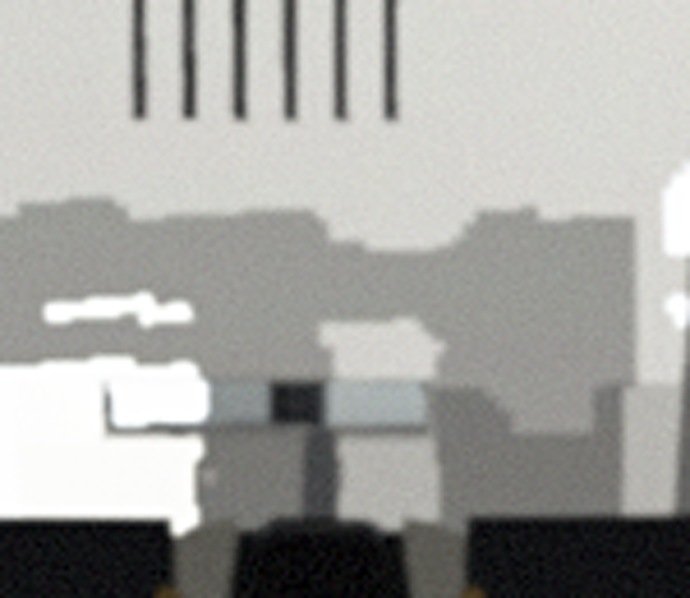

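The wrist crop shows the shaft's tip at about crop (320,430), full (279.5,223.5). The dark hole is centred at crop (297,404), full (274.5,217.8), and the groove runs from x 106 to 427. I'll work out the offset.

Run:
```python
from h import *
p,d,c=load("w2")
f=lambda x,y:(210+(x+.5)/4.6-.5,130+(y+.5)/4.6-.5)
print("hole",atz("wrist",*f(297,404),.075,c),"groove L/R",atz("wrist",*f(106,405),.077,c),atz("wrist",*f(427,405),.077,c))
print("groove far/near",atz("wrist",*f(297,380),.08,c),atz("wrist",*f(297,380),.074,c),atz("wrist",*f(297,428),.074,c),atz("wrist",*f(350,432),.08,c))
print("tip",atz("wrist",*f(319,430),.0956,c))
h=[world("wrist",u,v,d[v,u],c) for v in range(150,205) for u in range(215,345) if d[v,u]>0]
print(np.median(np.array(h)[:,2]))
# top view
pt,dt,ct=load("t2")
m=np.array([world("top",u,v,dt[v,u],ct) for v in range(140,240) for u in range(240,320) if dt[v,u]>0])
```

```text
hole [ 0.59164118 -0.00097032  0.075     ] groove L/R [0.59393157 0.03122849 0.077     ] [ 0.59068774 -0.0228353   0.077     ]
groove far/near [ 0.59708814 -0.00140308  0.08      ] [ 0.59557    -0.00120778  0.074     ] [ 0.58713533 -0.00066252  0.074     ] [ 0.58763581 -0.00964035  0.08      ]
tip [ 0.59281451 -0.00481152  0.0956    ]
0.07983562810994471
```

Emit:
send_rows:
  plan:
    - [[-0.037,-0.15,0],[0,0,0]]
    - [[0,0,0.2],[0,0,0]]
    - [[0,0,0.2],[0,0,0]]
    - [[0,0,0.1],[0,0,0]]
    - [[0,0,0.05],[0,0,0]]
    - [[0,0,0.05],[0,0,0]]
    - [[0,0,0.05],[0,0,0]]
    - [[0,0,0.05],[0,0,0]]
    - [[0,0,0.04],[0,0,0]]
    - [[0,0,0.0],[0,0,0]]

```text
time: 9.0
tool_pos: [0.5908, -0.0014, 0.1426]
tool_rot: [3.142, 0.0, -0.059]
contact_force: [1.2, 0.2, -0.8]
opening: 0.014
grip_force: 40.0
```

Emit:
send_rows:
  plan:
    - [[0,0,0.04],[0,0,0]]
    - [[0,0,0.04],[0,0,0]]
    - [[0,0,0.04],[0,0,0]]
    - [[0,0,0.04],[0,0,0]]
    - [[0,0,0.02],[0,0,0]]
    - [[0,0,0.0],[0,0,0]]
    - [[0,0,0],[0,0,0]]
    - [[0,0,0],[0,0,0]]
    - [[0,0,0.0],[0,0,0]]
    - [[0,0,0.0],[0,0,0]]

```text
time: 10.25
tool_pos: [0.5909, -0.0014, 0.1382]
tool_rot: [3.142, -0.0, -0.059]
contact_force: [0.2, -0.1, -0.9]
opening: 0.0141
grip_force: 40.0
```

Emit:
send_rows:
  plan:
    - [[0,0,0.03],[0,0,0]]
    - [[0,0,0.03],[0,0,0]]
    - [[0,0,0.03],[0,0,0]]
    - [[0,0,0.03],[0,0,0]]
    - [[0,0,0.03],[0,0,0]]
    - [[0,0,0.03],[0,0,0]]
    - [[0,0,0.03],[0,0,0]]
    - [[0,0,0.03],[0,0,0]]
    - [[0,0,0.03],[0,0,0]]
    - [[0,0,0.03],[0,0,0]]

```text
time: 11.5
tool_pos: [0.5909, -0.0014, 0.1307]
tool_rot: [3.142, -0.0, -0.059]
contact_force: [0.6, 0.3, -0.8]
opening: 0.014
grip_force: 40.0
```

Emit:
send_rows:
  plan:
    - [[0,0,0.02],[0,0,0]]
    - [[0,0,0.02],[0,0,0]]
    - [[0,0,0.02],[0,0,0]]
    - [[0,0,0.02],[0,0,0]]
    - [[0,0,0.02],[0,0,0]]
    - [[0,0,0.02],[0,0,0]]
    - [[0,0,0.02],[0,0,0]]
    - [[0,0,0.02],[0,0,0]]
    - [[0,0,0],[0,0,0]]
    - [[0,0,0],[0,0,0]]

```text
time: 12.75
tool_pos: [0.5909, -0.0014, 0.1267]
tool_rot: [3.142, -0.0, -0.059]
contact_force: [-0.1, -0.5, -1.6]
opening: 0.0141
grip_force: 40.0
```

Emit:
send_rows:
  plan:
    - [[0,0,0.02],[0,0,0]]
    - [[0,0,0.02],[0,0,0]]
    - [[0,0,0.02],[0,0,0]]
    - [[0,0,0.02],[0,0,0]]
    - [[0,0,0.02],[0,0,0]]
    - [[0,0,0.02],[0,0,0]]
    - [[0,0,0],[0,0,0]]
    - [[0,0,0],[0,0,0]]
    - [[0,0,0],[0,0,0]]
    - [[0,0,0],[0,0,0]]

```text
time: 14.0
tool_pos: [0.591, -0.0014, 0.1237]
tool_rot: [3.141, -0.0, -0.059]
contact_force: [-0.3, 0.0, 3.2]
opening: 0.0135
grip_force: 40.0
```

Emit:
send_rows:
  plan:
    - [[0,0,0.02],[0,0,0]]
    - [[0,0,0.02],[0,0,0]]
    - [[0,0,0.02],[0,0,0]]
    - [[0,0,0.02],[0,0,0]]
    - [[0,0,0],[0,0,0]]
    - [[0,0,0],[0,0,0]]
    - [[0,0,0],[0,0,0]]
    - [[0,0,0],[0,0,0]]
    - [[0,0,0],[0,0,0]]
    - [[0,0,0],[0,0,0]]

```text
time: 15.25
tool_pos: [0.5909, -0.0014, 0.1217]
tool_rot: [3.141, -0.0, -0.059]
contact_force: [0.5, 0.6, 4.9]
opening: 0.0136
grip_force: 40.0
```

```bash
cat > bar.py <<'E'
from h import *
import sys
p,d,c=shot("top",sys.argv[1])
# bar points: z .035-.06 in front of housing
m=np.array([world("top",u,v,d[v,u],c) for v in range(195,260) for u in range(255,310) if d[v,u]>0])
m=m[(m[:,2]>.04)&(m[:,2]<.058)&(m[:,0]<.54)]
k=m[m[:,0]<m[:,0].min()+.012]
print("bar min x",m[:,0].min().round(4),"centre",k.mean(0).round(4),len(k),"F",robot.observe()["contact_force"].round(2))
E
python3 bar.py t3; python3 -c "
from h import *
p,d,c=load('top0')
m=np.array([world('top',u,v,d[v,u],c) for v in range(195,260) for u in range(255,310) if d[v,u]>0])
m=m[(m[:,2]>.04)&(m[:,2]<.058)&(m[:,0]<.54)];print('before',m[:,0].min())"
```

```text
bar min x 0.5356 centre [ 0.5374 -0.0275  0.0501] 5 F [-0.26 -0.55  4.73]
before 0.5025859271938632
```

Emit:
send_rows:
  plan:
    - [[0,0,0.02],[0,0,0]]
    - [[0,0,0.02],[0,0,0]]
    - [[0,0,0.01],[0,0,0]]
    - [[0,0,0.01],[0,0,0]]
    - [[0,0,0],[0,0,0]]
    - [[0,0,0],[0,0,0]]
    - [[0,0,0],[0,0,0]]
    - [[0,0,0],[0,0,0]]
    - [[0,0,0],[0,0,0]]
    - [[0,0,0],[0,0,0]]

```text
time: 16.55
tool_pos: [0.5909, -0.0014, 0.1202]
tool_rot: [3.141, -0.0, -0.059]
contact_force: [0.1, 0.0, 3.2]
opening: 0.0137
grip_force: 40.0
```

Run:
```python
from h import *
a,_,_=load("scene0");b,_,_=shot("scene","s4")
f=lambda p:cv2.resize(p[180:270,230:370],None,fx=4,fy=4)
cv2.imwrite("pics/s4c.png",np.vstack([f(a)[:, :],f(b)])[120:720])
```

```text
(no output)
```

View pics/s4c.png

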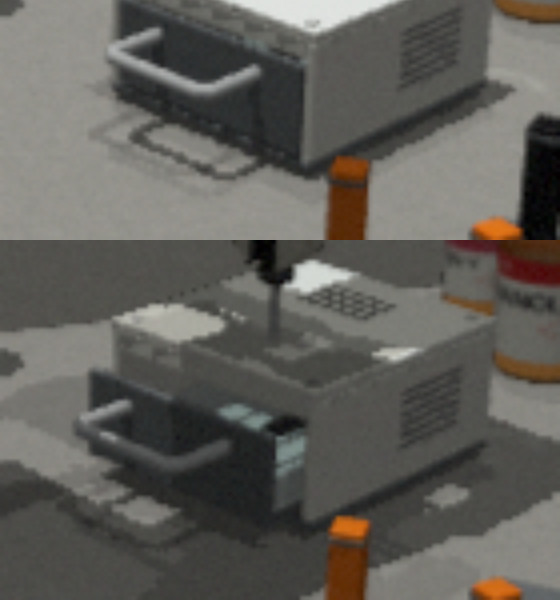

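The tray has popped: the lower picture shows it out with the samples visible, and the force has dropped. I'll retract and go back to the stand.

Emit:
send_rows:
  plan:
    - [[0,0,-0.3],[0,0,0]]
    - [[0,0,-0.5],[0,0,0]]
    - [[0,0,-0.5],[0,0,0]]
    - [[0,0,-0.5],[0,0,0]]
    - [[-0.42,0.887,0],[0,0,0]]
    - [[-0.42,0.887,0],[0,0,0]]
    - [[-0.42,0.887,0],[0,0,0]]
    - [[-0.42,0.887,0],[0,0,0]]
    - [[-0.42,0.887,0],[0,0,0]]
    - [[-0.42,0.887,0],[0,0,0]]

```text
time: 17.85
tool_pos: [0.5197, -0.1311, 0.1659]
tool_rot: [3.141, -0.0, -0.059]
contact_force: [0.6, 0.5, 0.0]
opening: 0.0142
grip_force: 40.0
```

Emit:
send_rows:
  plan:
    - [[-0.42,0.887,0],[0,0,0]]
    - [[-0.42,0.887,0],[0,0,0]]
    - [[-0.42,0.887,0],[0,0,0]]
    - [[-0.42,0.887,0],[0,0,0]]
    - [[-0.42,0.887,0],[0,0,0]]
    - [[0,0,0],[0,0,-0.105]]
    - [[0,0,0],[0,0,-0.105]]
    - [[0,0,0],[0,0,0]]
    - [[0,0,0],[0,0,0]]
    - [[0,0,0],[0,0,0]]

```text
time: 19.1
tool_pos: [0.4612, -0.238, 0.1654]
tool_rot: [3.141, -0.0, 0.269]
contact_force: [0.2, 1.2, -0.0]
opening: 0.0137
grip_force: 40.0
```

Run:
```python
from h import *
delta([.461,-.238,.069],15.53)
p,d,c=shot("wrist","w5");shot("top","t5")
x0,y0=215,140
cv2.imwrite("pics/w5c.png",cv2.resize(p[y0:y0+115,x0:x0+130],None,fx=5,fy=5,interpolation=cv2.INTER_CUBIC))
```

```text
pos [ 0.4612 -0.238   0.1654] yaw 15.43 t 19.1
tool shift total/25mm [-1.000e-02 -3.000e-03  3.855e+00]
turn z total /90: -0.0011109862437070855
```

View pics/w5c.png

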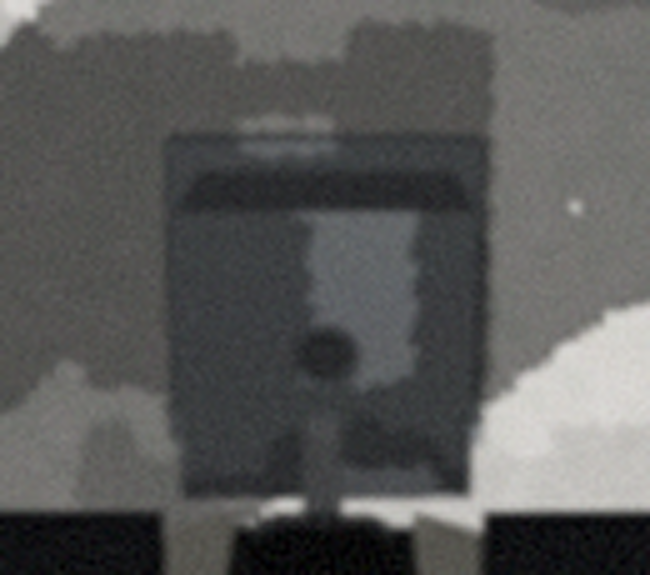

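The shaft's tip is at crop (322,405) and the stand's hole at (325,353). I'll check how they line up.

Run:
```python
from h import *
p,d,c=load("w5")
f=lambda x,y:(215+(x+.5)/5-.5,140+(y+.5)/5-.5)
h=atz("wrist",*f(326,353),.058,c);t=atz("wrist",*f(322,402),.0996,c)
R=np.array([[.9639,.266],[.266,-.9639]])
print(h,t,"tool-frame hole-tip mm",R@(h-t)[:2]*1000)
```

```text
[ 0.46215952 -0.23685263  0.058     ] [ 0.46496817 -0.23547034  0.0996    ] tool-frame hole-tip mm [-3.07494271  0.58528225]
```

Run:
```python
from h import *
p,d,c=load("w5");g=p.mean(2)
print("cols 274-284; rows")
for v in range(205,246):print(v,g[v,272:288].astype(int),(d[v,276:283]*1000).astype(int))
K,R,t=c
tp=np.array([.4612,-.238,.1654])
for dz in(-.0658,-.03,-.012):
  q=R@(tp+[0,0,dz])+t;th=np.arctan2(np.hypot(q[0],q[1]),q[2]);r=np.hypot(q[0],q[1]);print("proj",K[0,2]+K[0,0]*th*q[0]/r,K[1,2]+K[1,1]*th*q[1]/r,q[2])
```

```text
cols 274-284; rows
205 [66 65 54 62 60 67 65 69 66 72 71 85 88 99 95 96] [272 273 272 274 273 272 273]
206 [61 61 59 61 53 55 54 54 49 51 62 64 77 87 94 93] [272 273 307 309 312 311 310]
207 [62 58 53 54 49 40 44 36 44 41 48 54 58 74 90 97] [273 302 304 306 306 306 306]
208 [60 54 52 51 46 37 36 36 35 35 38 42 51 63 78 95] [293 297 300 301 303 301 300]
209 [62 56 52 40 40 41 44 40 44 42 40 44 47 54 74 85] [291 295 297 299 299 298 297]
210 [60 52 44 48 34 43 42 43 45 43 37 46 42 52 71 82] [286 291 294 295 295 296 294]
211 [57 61 50 44 40 38 43 41 40 42 42 38 43 49 66 84] [285 287 288 290 292 290 291]
212 [61 54 47 42 40 38 35 40 42 41 36 43 43 58 70 86] [280 284 285 287 288 286 287]
213 [59 54 53 49 45 40 44 45 44 41 41 47 55 61 72 93] [277 280 283 284 285 284 283]
214 [64 56 59 60 52 44 34 39 43 42 45 51 53 65 79 89] [276 278 280 281 282 281 281]
215 [57 56 65 65 65 51 55 46 48 49 48 57 60 77 84 92] [275 276 276 277 278 278 277]
216 [63 59 68 70 72 64 63 56 60 58 56 63 69 77 88 94] [274 274 276 277 275 274 276]
217 [60 64 68 63 68 68 61 58 66 62 58 62 63 69 77 88] [275 274 276 277 27
[... 1911 characters left out ...]
  63  67  85 128 160 172 173 170] [195 193 193 194 193 195 195]
241 [186 186 169 136  87  65  71  57  62  66  86 138 175 188 189 184] [194 192 192 192 191 192 194]
242 [141 142 128  94  68  51  50  49  50  50  72 117 147 154 149 152] [192 191 190 189 190 189 191]
243 [68 75 65 60 43 35 32 40 41 31 49 64 86 92 91 88] [174 173 175 174 174 175 175]
244 [41 35 32 40 32 26 26 35 35 25 27 39 42 41 45 40] [171 172 173 171 172 172 172]
245 [18 26 25 16 28 18 29 29 24 20 23 22 21 26 22 17] [171 171 172 171 171 172 171]
proj 281.00643371060823 225.7785876876754 0.23318173445088128
proj 281.23325329837104 242.4990793026311 0.19852328261251576
proj 281.377440738105 253.24869132546053 0.18109724537534874
```

Run:
```python
from h import *
p,d,c=load("w5")
h=atz("wrist",280,210.7,.058,c);t=world("wrist",279.4,222.2,.230,c);t2=atz("wrist",279.4,222.2,.0996,c)
R=np.array([[.9639,.266],[.266,-.9639]])
for q in(t,t2):print(h,q,"mm",R@(h-q)[:2]*1000+[2.5,0])
```

```text
[ 0.46178696 -0.23712971  0.058     ] [ 0.46413779 -0.23599738  0.10201813] mm [-0.06716461  0.46613217]
[ 0.46178696 -0.23712971  0.058     ] [ 0.46346897 -0.23617953  0.0996    ] mm [0.62596315 0.46846846]
```

Emit:
send_rows:
  plan:
    - [[0.012,0.018,0.4],[0,0,0]]
    - [[0,0,0.6],[0,0,0]]
    - [[0,0,0.3],[0,0,0]]
    - [[0,0,0.1],[0,0,0]]
    - [[0,0,0.1],[0,0,0]]
    - [[0,0,0.1],[0,0,0]]
    - [[0,0,0.1],[0,0,0]]
    - [[0,0,0.1],[0,0,0]]
    - [[0,0,0.1],[0,0,0]]
    - [[0,0,0],[0,0,0]]

```text
time: 20.45
tool_pos: [0.4615, -0.2384, 0.1175]
tool_rot: [-3.141, 0.0, 0.271]
contact_force: [-0.7, -0.3, -0.7]
opening: 0.0136
grip_force: 40.0
```

Emit:
send_rows:
  plan:
    - [[0,0,0.25],[0,0,0]]
    - [[0,0,0.25],[0,0,0]]
    - [[0,0,0.25],[0,0,0]]
    - [[0,0,0.25],[0,0,0]]
    - [[0,0,0.25],[0,0,0]]
    - [[0,0,0.25],[0,0,0]]
    - [[0,0,0.25],[0,0,0]]
    - [[0,0,0.05],[0,0,0]]
    - [[0,0,0.05],[0,0,0]]
    - [[0,0,0.05],[0,0,0]]

```text
time: 21.7
tool_pos: [0.4618, -0.2385, 0.0704]
tool_rot: [3.141, -0.0, 0.271]
contact_force: [0.3, 0.8, -0.1]
opening: 0.0138
grip_force: 40.0
```

Emit:
send_rows:
  plan:
    - [[0,0,0.02],[0,0,0]]
    - [[0,0,0.02],[0,0,0]]
    - [[0,0,0.02],[0,0,0]]
    - [[0,0,0],[0,0,0]]
    - [[0,0,0],[0,0,0]]
    - [[0,0,0],[0,0,0]]
    - [[0,0,0],[0,0,0]]
    - [[0,0,0],[0,0,0]]
    - [[0,0,0],[0,0,0]]
    - [[0,0,0],[0,0,0]]

```text
time: 22.95
tool_pos: [0.4616, -0.2384, 0.0687]
tool_rot: [3.141, -0.0, 0.271]
contact_force: [0.3, -1.1, 1.1]
opening: 0.0136
grip_force: 40.0
```

Emit:
send_rows:
  plan:
    - [[0,0,0],[0,0,0]]
    - [[0,0,0],[0,0,0]]
    - [[0,0,0],[0,0,0]]
    - [[0,0,0],[0,0,0]]
    - [[0,0,0],[0,0,0]]
    - [[0,0,-0.3],[0,0,0]]
    - [[0,0,-0.8],[0,0,0]]
    - [[0,0,-1],[0,0,0]]
    - [[0,0,-1],[0,0,0]]
    - [[0,0,-0.9],[0,0,0]]
  gripper: 0

```text
time: 24.2
tool_pos: [0.4617, -0.2385, 0.1703]
tool_rot: [3.141, -0.001, 0.271]
contact_force: [1.2, 0.1, 0.2]
opening: 0.0459
grip_force: 0.0
```

Run:
```python
from h import *
delta([.485,.006,.2],-90)
p,d,c=shot("wrist","w6")
h=[];s=[]
for v in range(130,260):
  for u in range(215,345):
    if d[v,u]>0:
      w=world("wrist",u,v,d[v,u],c)
      if abs(w[0]-.462)<.05 and abs(w[1]+.237)<.05:
        if .105<w[2]<.13:h.append(w)
        if .053<w[2]<.063:s.append(w)
for a in(h,s):
  a=np.array(a)
  if len(a):print(len(a),a.mean(0),cv2.minAreaRect(a[:,:2].astype(np.float32)*1000))
pt,dt,ct=shot("top","t6")
m=np.array([world("top",u,v,dt[v,u],ct) for v in range(195,260) for u in range(250,315) if dt[v,u]>0])
m=m[(m[:,2]>.042)&(m[:,2]<.058)&(m[:,0]<.53)]
x0=m[:,0].min();k=m[m[:,0]<x0+.014];print("bar",x0,k.mean(0),k[:,1].min(),k[:,1].max(),len(k))
a=cv2.resize(pt[150:250,240:320],None,fx=4.5,fy=4.5,interpolation=cv2.INTER_CUBIC)
b=cv2.resize(p[120:270,210:340],None,fx=3,fy=3)
im=np.zeros((450,750,3),np.uint8);im[:,:360]=a;im[:,360:]=b;cv2.imwrite("pics/c6.png",im)
```

```text
pos [ 0.4617 -0.2385  0.1703] yaw 15.52 t 24.2
tool shift total/25mm [ 3.514 -9.172 -1.196]
turn z total /90: 1.1724231732852302
488 [ 0.4635014  -0.23658419  0.11630958] ((462.3770751953125, -236.92654418945312), (14.354108810424805, 13.994568824768066), 14.742212295532227)
2607 [ 0.46504022 -0.23613752  0.05779354] ((461.68402099609375, -237.21096801757812), (50.39030075073242, 50.04242706298828), 15.422940254211426)
bar 0.4801382552220566 [0.48603882 0.00590082 0.05046795] -0.030467824254863305 0.04527985346562354 104
```

View pics/c6.png

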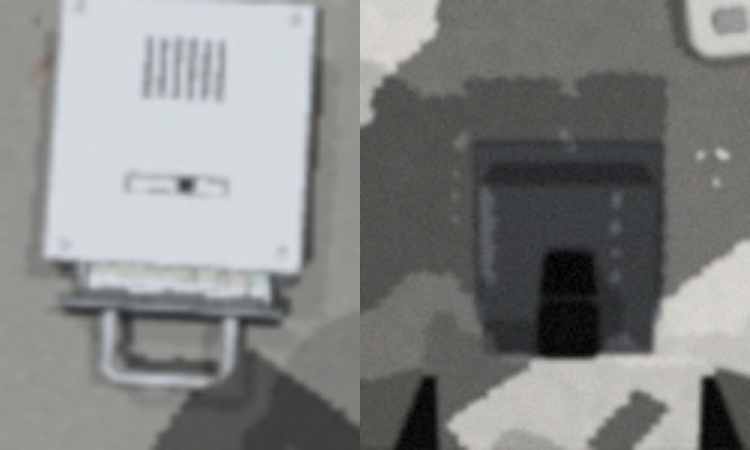

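The pin is back home (handle top 0.116 m, as before, and centred). The tray is popped, with its bar at about (0.486, 0.006). I'll go to the bar.

Emit:
send_rows:
  plan:
    - [[0.356,-0.918,0],[0,0,0]]
    - [[0.356,-0.918,0],[0,0,0]]
    - [[0.356,-0.918,0],[0,0,0]]
    - [[0.356,-0.918,0],[0,0,0]]
    - [[0.356,-0.918,0],[0,0,0]]
    - [[0.356,-0.918,0],[0,0,0]]
    - [[0.356,-0.918,0],[0,0,0]]
    - [[0.356,-0.918,0],[0,0,0]]
    - [[0.356,-0.918,0],[0,0,0]]
    - [[0.356,-0.918,0],[0,0,0]]

```text
time: 25.55
tool_pos: [0.4856, 0.0074, 0.1679]
tool_rot: [-3.141, 0.001, 0.271]
contact_force: [0.2, 0.8, 0.1]
opening: 0.0461
grip_force: 0.0
```

Emit:
send_rows:
  plan:
    - [[0,0,0],[0,0,-0.113]]
    - [[0,0,0],[0,0,-0.113]]
    - [[0,0,0],[0,0,-0.113]]
    - [[0,0,0],[0,0,-0.113]]
    - [[0,0,0],[0,0,-0.113]]
    - [[0,0,0],[0,0,-0.113]]
    - [[0,0,0],[0,0,-0.113]]
    - [[0,0,0],[0,0,0]]
    - [[0,0,0],[0,0,0]]
    - [[0,0,0],[0,0,0]]
  gripper: -0.56

```text
time: 26.8
tool_pos: [0.4859, 0.0065, 0.1686]
tool_rot: [-3.141, 0.0, 1.511]
contact_force: [-0.2, -0.2, -0.0]
opening: 0.0201
grip_force: 0.0
```

Run:
```python
from h import *
s=robot.observe();print(s["qpos"].round(2))
p,d,c=shot("wrist","w7")
m=np.array([world("wrist",u,v,d[v,u],c) for v in range(0,420) for u in range(0,560) if d[v,u]>0])
k=m[(m[:,2]>.044)&(m[:,2]<.056)&(abs(m[:,1]-.0065)<.022)&(m[:,0]>.465)&(m[:,0]<.51)]
print("bar",len(k),k.mean(0),k.min(0),k.max(0))
g=m[(m[:,2]>.02)&(m[:,2]<.075)&(abs(m[:,1]-.0065)<.022)&(m[:,0]>.508)&(m[:,0]<.54)]
print("panel", len(g), np.percentile(g[:,0],[0,5,50]) if len(g) else '')
delta([.486,.0065,.028],86.7)
```

```text
[-0.14  0.33  1.72 -0.    1.1  -0.08]
bar 456 [0.48688851 0.0073245  0.05071683] [ 0.48187785 -0.01549448  0.04674649] [0.49230951 0.02837081 0.05329687]
panel 626 [0.52202805 0.52242433 0.52459143]
pos [0.4859 0.0066 0.1686] yaw 86.62 t 26.85
tool shift total/25mm [-1.000e-03  5.000e-03  5.624e+00]
turn z total /90: -0.0008358946410350793
```

Emit:
send_rows:
  plan:
    - [[0,0.025,0.8],[0,0,0]]
    - [[0,0,0.9],[0,0,0]]
    - [[0,0,0.9],[0,0,0]]
    - [[0,0,0.8],[0,0,0]]
    - [[0,0,0.5],[0,0,0]]
    - [[0,0,0.4],[0,0,0]]
    - [[0,0,0.4],[0,0,0]]
    - [[0,0,0.4],[0,0,0]]
    - [[0,0,0.4],[0,0,0]]
    - [[0,0,0],[0,0,0]]

```text
time: 28.1
tool_pos: [0.4861, 0.0066, 0.0304]
tool_rot: [-3.14, -0.0, 1.513]
contact_force: [0.2, 1.6, 0.2]
opening: 0.02
grip_force: 0.0
```

Emit:
send_rows:
  plan:
    - [[0,0,0],[0,0,0]]
    - [[0,0,0],[0,0,0]]
    - [[0,0,0],[0,0,0]]
    - [[0,0,0],[0,0,0]]
    - [[0,0,0],[0,0,0]]
    - [[0,0,0],[0,0,0]]
    - [[0,0,0],[0,0,0]]
    - [[0,0,0],[0,0,0]]
    - [[0,0,0],[0,0,0]]
    - [[0,0,0],[0,0,0]]
  gripper: -1
  force: 20

```text
time: 29.35
tool_pos: [0.4868, 0.0064, 0.0314]
tool_rot: [3.141, 0.0, 1.513]
contact_force: [0.3, -0.5, 4.4]
opening: 0.0072
grip_force: 20.0
```

Emit:
send_rows:
  plan:
    - [[0,-0.1,0],[0,0,0]]
    - [[0,-0.2,0],[0,0,0]]
    - [[0,-0.2,0],[0,0,0]]
    - [[0,-0.2,0],[0,0,0]]
    - [[0,-0.2,0],[0,0,0]]
    - [[0,-0.2,0],[0,0,0]]
    - [[0,-0.2,0],[0,0,0]]
    - [[0,-0.2,0],[0,0,0]]
    - [[0,-0.2,0],[0,0,0]]
    - [[0,-0.1,0],[0,0,0]]

```text
time: 30.6
tool_pos: [0.4414, 0.0092, 0.0314]
tool_rot: [3.141, -0.0, 1.513]
contact_force: [0.9, 1.4, 5.5]
opening: 0.0071
grip_force: 20.0
```

Emit:
send_rows:
  plan:
    - [[0,-0.05,0],[0,0,0]]
    - [[0,-0.03,0],[0,0,0]]
    - [[0,-0.02,0],[0,0,0]]
    - [[0,-0.02,0],[0,0,0]]
    - [[0,-0.02,0],[0,0,0]]
    - [[0,0,0],[0,0,0]]
    - [[0,0,0],[0,0,0]]
    - [[0,0,0],[0,0,0]]
    - [[0,0,0],[0,0,0]]
    - [[0,0,0],[0,0,0]]

```text
time: 31.85
tool_pos: [0.4402, 0.0092, 0.0315]
tool_rot: [3.137, 0.0, 1.513]
contact_force: [8.1, 2.4, 0.5]
opening: 0.0069
grip_force: 20.0
```

Emit:
send_rows:
  plan:
    - [[0,-0.04,0],[0,0,0]]
    - [[0,-0.04,0],[0,0,0]]
    - [[0,0,0],[0,0,0]]
    - [[0,0,0],[0,0,0]]
    - [[0,0,0],[0,0,0]]
    - [[0,0,0],[0,0,0]]
    - [[0,0,0],[0,0,0]]
    - [[0,0,0],[0,0,0]]
    - [[0,0,0],[0,0,0]]
    - [[0,0,0],[0,0,0]]

```text
time: 33.1
tool_pos: [0.4402, 0.0092, 0.0316]
tool_rot: [3.133, 0.0, 1.513]
contact_force: [14.2, 4.1, -5.3]
opening: 0.0073
grip_force: 20.0
```

Emit:
send_rows:
  plan:
    - [[0,0.06,0],[0,0,0]]
    - [[0,0.06,0],[0,0,0]]
    - [[0,0,0],[0,0,0]]
    - [[0,0,0],[0,0,0]]
    - [[0,0,0],[0,0,0]]
    - [[0,0,0],[0,0,0]]
    - [[0,0,0],[0,0,0]]
    - [[0,0,0],[0,0,0]]
    - [[0,0,0],[0,0,0]]
    - [[0,0,0],[0,0,0]]

```text
time: 34.35
tool_pos: [0.4401, 0.0093, 0.0314]
tool_rot: [3.139, -0.0, 1.513]
contact_force: [5.2, 3.1, 2.8]
opening: 0.0071
grip_force: 20.0
```

Emit:
send_rows:
  plan:
    - [[0,0,0],[0,0,0]]
    - [[0,0,0],[0,0,0]]
    - [[0,0,0],[0,0,0]]
    - [[0,0,0],[0,0,0]]
    - [[0,0,0],[0,0,0]]
    - [[0,0,-0.3],[0,0,0]]
    - [[0,0,-0.7],[0,0,0]]
    - [[0,0,-1],[0,0,0]]
    - [[0,0,-1],[0,0,0]]
    - [[0,0,-1],[0,0,0]]
  gripper: -0.56

```text
time: 35.6
tool_pos: [0.4391, 0.0093, 0.1325]
tool_rot: [3.141, 0.0, 1.513]
contact_force: [0.6, -0.2, -0.2]
opening: 0.0203
grip_force: 0.0
```

Emit:
send_rows:
  plan:
    - [[0,0,-0.8],[0,0,0]]
    - [[0,0,-0.8],[0,0,0]]
    - [[0,0,0],[0,0,0]]
    - [[0,0,0],[0,0,0]]
    - [[0,0,0],[0,0,0]]
    - [[0,0,0],[0,0,0]]
    - [[0,0,0],[0,0,0]]
    - [[0,0,0],[0,0,0]]
    - [[0,0,0],[0,0,0]]
    - [[0,0,0],[0,0,0]]

```text
time: 36.85
tool_pos: [0.4392, 0.0092, 0.1712]
tool_rot: [3.142, 0.0, 1.513]
contact_force: [-0.2, -0.3, 0.4]
opening: 0.02
grip_force: 0.0
```

Run:
```python
from h import *
p,d,c=shot("wrist","w8");shot("scene","s8")
m=np.array([world("wrist",u,v,d[v,u],c) for v in range(0,420) for u in range(0,560) if d[v,u]>0])
k=m[(m[:,2]>.044)&(m[:,2]<.056)&(abs(m[:,1]-.0092)<.022)&(m[:,0]>.42)&(m[:,0]<.465)]
print("bar",len(k),k.mean(0),k.min(0),k.max(0))
```

```text
bar 420 [0.4399493  0.00998996 0.05085656] [ 0.43518508 -0.01238411  0.04745657] [0.44473535 0.03113822 0.05338698]
```

View pics/s8.png

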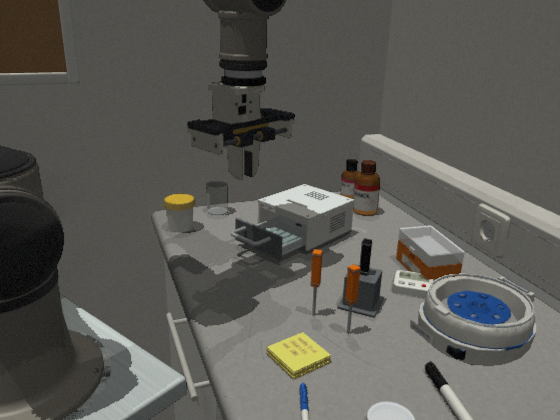

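The picture shows the tray fully out (handle at about (260,235)), with the pin upright in its stand at (365,260). The cup at (180,213) and the beaker at (217,197) haven't moved, and the gripper is clear of everything. I'm handing in.

```bash
python3 -c "
from h import *
print(robot.hand_in())"
```

```text
the job is handed in; nothing more can be done
None
```

I released the latch with the pin, put the pin back home in its stand, pulled the tray out to its stop by the handle, and handed the job in at about 37 s, with the cup and beaker left where they stood.

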